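# Back the press ram off by one turn

### The arm

A 6-joint arm with a two-finger parallel gripper is mounted at the origin on the work surface. World frame = base frame: x ahead of the robot, y to its left, z up, the work surface at z = 0. Lengths are in mm, angles in rad, forces in N, time in s.
With the tool pointing down it reaches from about 300 to 750 mm from the base axis. Payload 8.5 kg.
Tool frame: the origin (TCP) lies midway between the tips of the shut fingers; the grasp point (between the pads) lies 19 mm behind it (grip_point_offset is the z of the grasp point in the tool frame, in mm); z points along the fingers, y is the line along which they close (so a half turn about z gives the same grasp; the last joint's range is limited). The gripper opens to 85 mm and grips with 20 to 120 N. Pads are 22 mm wide; open, the fingers measure 114 mm over their backs; the gripper's body (76 mm by 85 mm) begins 54 mm behind the grasp point. The pads swing forward as they close: fully open they stand 13 mm farther back than shut.
Start: joints at [-1.324, 0.381, 1.297, -0, 1.464, -0.215], TCP at [245.05, -492.373, 231.322] pointing down, gripper open.
Joint ranges: [-3.11, 3.11], [-0.89, 2.33], [0.22, 2.48], [-1.42, 4.56], [0.17, 2.85], [-2.88, 2.88]. Speed limits (rad/s): [2.39, 2.39, 3.14, 3.14, 3.14, 3.14].

### API

Orientations are given as a unit quaternion [w, x, y, z].
In Python, from bench import * gives the robot as it stands.
- The arm moves only by the tool step_arm, never from a script. Its arguments are lists of equal length, an entry for each row: "travel": the shift along the tool's x, y, z each as a share of 0.03 m, from -1 to 1, a list of three; "spin": the turn about the tool's z as a share of 0.12 rad, from -1 to 1; "grip": the finger opening in mm, from 0 to 85.4. In form: {"travel": [[tx, ty, tz], ...], "spin": [spin, ...], "grip": [grip, ...]}. A call has 1 to 12 rows; each row shifts and turns the commanded pose from where the row before left it, along the tool's axes as they then stand; what a row does not reach is not made up. A row lasts 1/10 s, in which the tool goes at most 50 mm and 8.59 degrees, less where a joint would pass 70% of its speed; a pose out of reach is approached as far as the arm can. A call with a number of a shift or a turn outside -1 to 1 is refused whole. A call with a gripper value outside its range is refused whole. The fingers move at their own pace and stop on an object; "force" is the grip in N (left out, the last holds). Time passes only in rows, so rows that do not move let the fingers close. It gives the time, the measured TCP pose, the force, the opening and the grip force at its end, in the units of the state.
- state(): the state, without advancing time (a new reading comes with each control period).
- snapshot(name): name is "scene" or "side" or "wrist"; returns a dict with "color" (400x640x3 uint8, blue, green, red), "range_z" (400x640 float32, mm along the optical axis (not along the pixel's ray), 0 where there is no reading), "intrinsics" (3x3 intrinsics, pixels), "dist" ([k1, k2, p1, p2, k3] as OpenCV has them; the pictures are not rectified), "position" and "attitude" of the camera in the world. Camera axes: x right, y down, z forward; pixel columns grow to the right and rows downward; lengths in mm; the calibration is good to about 2 mm. A picture is of the moment at which its call begins.
- job_done(): hands the job in; it is judged then, once.
The state is a dict: "clock": time; "joint_pos": joint angles; "qvel": joint speeds; "effort": joint torques, N m; "ee_pos": TCP position; "ee_rot": TCP orientation; "contact_force": force on the tool from outside, world axes, zero at the start; "torque": the same for the moment, N m; "opening": finger opening in mm; "gripper_force": force on a finger pad.
Only numpy, scipy, OpenCV 4.12 (cv2) and the standard library are available. Lean on these libraries where they do the work, as an engineer would, in place of code of your own. Each camera call takes 0.05 s, during which the arm holds its last target. There are 200 camera calls.

### The job

The ram of the small arbor press stands just above the flanged bearing: back it off by pushing the hand wheel on top of the press round by its upright black handle through exactly one full turn, anticlockwise as seen from above, so that the handle finishes where it stands now. Push the handle with the outside of the fingers, do not take it between them, and leave the bearing and the other loose parts where they are. Finish with the robot clear of everything.

Things in the scene. Friction and masses are not known exactly. Their poses are not given: they have to be found in the camera images.
- wheel_centre (a point): Point on the upright axis of the flat-lying aluminium hand wheel on top of the grey press, 180 mm above the bench, level with the middle of the rim. Rim 170 mm across the outside, its top 189 mm above the bench. Hub 44 mm across, top at 196 mm; a screw end 18 mm across stands out of it to about 210 mm. The press is bolted down: this point stays put. The press's column lies on its +y side.
- handle: Upright black plastic handle on the outer end of one of the wheel's three spokes (the grip can revolve on its own pin), 72 mm from the wheel's axis. A round bar 24 mm in diameter, from 198 to 254 mm above the bench; the origin is its centre, 226 mm above the bench. Nothing else of the press stands higher than 215 mm.
- wheel (a joint): Angle of the hand wheel in rad, growing anticlockwise seen from above. It starts anywhere from -2.5 to 2.5; end stops at -4 and 16 are out of the way. At 0 the handle lies on the press's +x side. The wheel turns stiffly, about 3 N at the handle, and stays where it is left. One turn anticlockwise lifts the ram by 5 mm.
- bearing: Steel flanged bearing, loose on the press's base under the ram: flange 52 mm across and 5 mm high, boss 40 mm across, 18 mm high in all. Origin at the centre of its underside, 25 mm above the bench. Leave it alone.
- spacer: Loose tan phenolic spacer ring, 44 mm across, 20 mm high, on the bench. Origin at the centre of its underside. Leave it alone.
- sleeve: Loose chrome press sleeve, an upright tube 38 mm across, 60 mm high, on the bench. Origin at the centre of its underside. Leave it alone.
- plug: Loose red anodised arbor plug, upright, foot 36 mm across, 50 mm high. Origin at the centre of its underside. Leave it alone.
- setting_ring: Loose brass setting ring, 60 mm across, 18 mm high. Origin at the centre of its underside. Leave it alone.
- vee_block: Loose dark steel vee block, 60 by 45 mm, 45 mm high. Origin at the centre of its underside. Leave it alone.
- screwdriver: Loose screwdriver lying on the bench, about 200 mm long. Leave it alone.

How it is judged (in metres and radians):
On the way:
1. the wheel is about half a turn round, with the fingers pushing on its handle (distance of handle from where it was at the start of the episode above 0.115 m and contact force between the fingers and handle above 0.3 N), for 0.1 s.
At the end, for the whole second after the job is handed in: The wheel has gone one full turn anticlockwise from where it started (not none, not two), is at rest with its handle within 15 mm (about 12 degrees) of its starting place, and every loose part is within 20 mm of where it stood (distance of handle from where it was at the start of the episode below 0.015 m and value of joint wheel between 3.4 and 9.2 rad and velocity of joint wheel between -0.05 and 0.05 rad/s and not (distance of bearing from where it was at the start of the episode above 0.02 m) and not (distance of spacer from where it was at the start of the episode above 0.02 m) and not (distance of sleeve from where it was at the start of the episode above 0.02 m) and not (distance of plug from where it was at the start of the episode above 0.02 m) and not (distance of setting_ring from where it was at the start of the episode above 0.02 m) and not (distance of vee_block from where it was at the start of the episode above 0.02 m) and not (distance of screwdriver from where it was at the start of the episode above 0.02 m)); the robot touches nothing.
It fails at once if the handle is taken between the fingers (horizontal distance between the grasp point and handle below 0.013 m and contact force between the fingers and handle above 0.5 N).
It fails at once if a loose part is pushed, lifted or knocked more than 20 mm from its place (distance of any of bearing, spacer, sleeve, plug, setting_ring, vee_block, screwdriver from where it was at the start of the episode above 0.02 m).
It also fails if it takes over 48 s, if anything falls off the work surface, if the arm or the gripper's body presses on something with over 40 N, if the wrist force passes 120 N, or if a joint passes its speed limit or range.

## Working session

There is one attempt and no reset: what is moved stays moved. The work goes in short steps, Python scripts to look and compute and a tool call to move; the robot and the scene stay as the last step left them, time stands still between calls to the robot, and variables do not carry over. Pictures are saved under pics/ and viewed, at most 10 in all, crops included, and the job is handed in when it is done.

Besides the shell and the picture viewer there is one more tool, called after "Request:" as name(argument=value, ...), one argument or row to a line, values as JSON. step_arm: Moves the arm, as the interface text tells. Shift numbers are shares of 0.03 m and turn numbers shares of 0.12 rad, none past 1 either way. Its arguments: {"type":"object","properties":{"travel":{"type":"array","items":{"type":"array","items":{"type":"number"}}},"spin":{"type":"array","items":{"type":"number"}},"grip":{"type":"array","items":{"type":"number"}},"force":{"type":"number"}},"required":["travel","spin","grip"]}

```bash
mkdir -p pics; cat > h.py <<'E'
from bench import *
import numpy as np, cv2
from scipy.spatial.transform import Rotation as R
def rot(a):
    a=np.array(a,float)
    return a if a.shape==(3,3) else R.from_quat(a,scalar_first=True).as_matrix()
def world(s,uv):
    uv=np.array(uv,int).reshape(-1,2)
    n=cv2.undistortPoints(uv.astype(np.float64).reshape(-1,1,2),np.array(s["intrinsics"]),np.array(s["dist"])).reshape(-1,2)
    z=s["range_z"][uv[:,1],uv[:,0]]
    return (rot(s["attitude"])@(np.c_[n,np.ones(len(n))]*z[:,None]).T).T+np.array(s["position"])
E
python3 - <<'E'
from h import *
for n in("scene","side"):
    s=snapshot(n); cv2.imwrite(f"pics/{n}0.png",s["color"])
    print(n,s["position"],s["attitude"])
    v,u=np.nonzero(s["range_z"]>0)
    P=world(s,np.c_[u,v]); c=s["color"][v,u].astype(int)
    m=(P[:,2]>205)&(P[:,2]<262)&(c.max(1)<70)&(P[:,0]>200)
    print(m.sum(),np.median(P[m],0) if m.any() else 0,P[m].min(0),P[m].max(0))
    m=(P[:,2]>183)&(P[:,2]<193)&(P[:,0]>200)
    print("rim",m.sum(),P[m].min(0),P[m].max(0))
print(state())
E
```

```text
scene [1387.41775629 -360.11282924  752.20302044] [-0.38983651  0.73755529  0.48291989 -0.26613545]
500 [647.70873032 281.17507836 233.68999641] [ 213.52158162 -546.05200407  205.0401255 ] [670.11958212 589.98577253 261.91930068]
rim 1122 [201.35075772 -87.58776865 183.00018704] [ 663.88759913 1532.04776074  192.97377222]
side [ -19.95594144  939.91407551 1009.30599057] [ 0.1184524  -0.23304499  0.86881788 -0.42049323]
343 [630.07508814  34.59633391 241.03030387] [  216.62359499 -1722.95662321   205.12070291] [821.48615685 590.56630524 261.95055506]
rim 2453 [  200.11796936 -2068.29940999   183.00972378] [2505.2885241   665.34257763  192.98963691]
{'clock': 0.1, 'joint_pos': array([-1.32432828e+00,  3.81101617e-01,  1.29814106e+00,  1.91527657e-06,
        1.46362055e+00, -2.15306570e-01]), 'qvel': array([ 1.07078109e-03, -3.69052789e-04, -1.44405722e-03,  9.69154501e-04,
       -8.07136970e-05,  1.40561657e-03]), 'effort': array([ 5.05267715e-03, -4.49216151e+01, -2.31657761e+01, -7.01474778e-05,
        3.61269609e-03,  7.46427986e-06]), 'ee_pos': array([ 244.97551592, -492.13779158,  230.80283667]), 'ee_rot': array([-6.35226708e-04,  9.73463552e-01,  2.28841232e-01, -8.94590951e-06]), 'contact_force': array([ 0.3963055 ,  0.38933819, -1.14250197]), 'torque': array([-0.04084963,  0.03311428, -0.003671  ]), 'gripper_force': 0.0, 'opening': 85.47753692382601}
```

View pics/scene0.png

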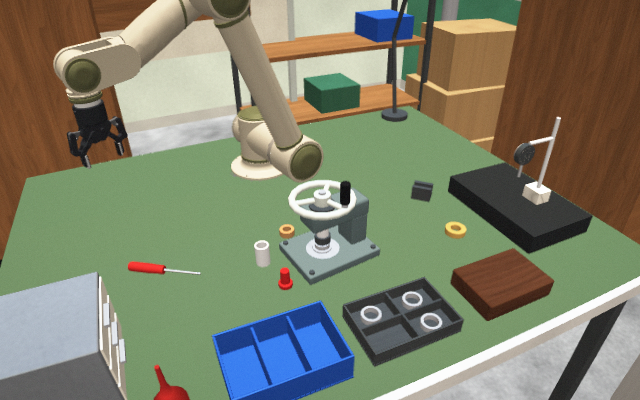

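View pics/side0.png

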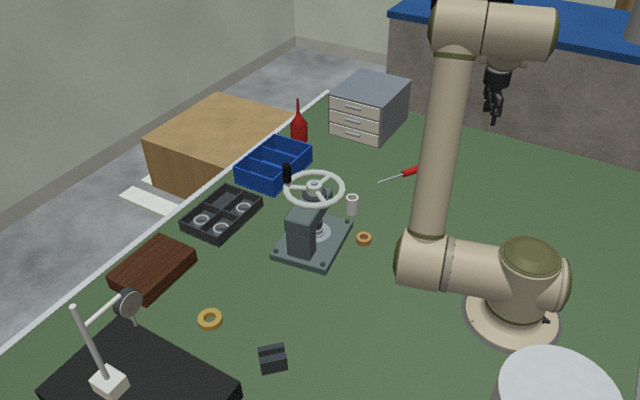

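The scene view has the handle at (345,192) and the wheel around (322,198). The side view has the handle at (287,173) and the wheel around (314,188). Next I measure both.

```bash
python3 - <<'E'
from h import *
from scipy.optimize import least_squares
for n,hb,wb in(("scene",(336,178,354,210),(285,178,360,222)),("side",(280,160,294,186),(276,165,350,212))):
    s=snapshot(n)
    def get(b):
        u,v=np.meshgrid(np.arange(b[0],b[2]),np.arange(b[1],b[3])); uv=np.c_[u.ravel(),v.ravel()]
        return world(s,uv),s["color"][uv[:,1],uv[:,0]].astype(int)
    P,c=get(hb); m=(c.max(1)<70)&(P[:,2]>200)&(P[:,2]<256)
    Q=P[m]; Q=Q[np.linalg.norm(Q[:,:2]-np.median(Q[:,:2],0),axis=1)<25]
    med=np.median(Q,0); d=med[:2]-np.array(s["position"])[:2]; d/=np.linalg.norm(d)
    f=least_squares(lambda p:np.hypot(*(Q[:,:2]-p).T)-12,med[:2]+d*10,loss="soft_l1")
    print(n,"handle surf",med,len(Q),"fit",f.x,"z",Q[:,2].min(),Q[:,2].max())
    P,c=get(wb); m=(c.min(1)>140)&(P[:,2]>180)&(P[:,2]<191); Q=P[m]
    f=least_squares(lambda p:np.maximum(np.hypot(*(Q[:,:2]-p).T)-85,0)+np.where(np.hypot(*(Q[:,:2]-p).T)>60,np.minimum(np.hypot(*(Q[:,:2]-p).T)-67,0),0),np.median(Q[:,:2],0))
    r=cv2.minEnclosingCircle(Q[:,:2].astype(np.float32)); print("wheel",len(Q),f.x,r,Q[:,2].min(),Q[:,2].max())
    m=(c.min(1)>100)&(P[:,2]>198)&(P[:,2]<213); print("screw",m.sum(),P[m].mean(0) if m.any() else 0)
E
```

```text
scene handle surf [640.57364223  21.53755537 232.28821797] 219 fit [631.19702863  26.58171943] z 202.22727032137323 255.09737410511235
wheel 1028 [573.5113476   -4.45851186] ((569.3101806640625, -4.206531524658203), 84.47602844238281) 180.01141450095326 190.91852184280344
screw 34 [574.95539236  -1.5259499  201.33924913]
side handle surf [626.91736527  35.54986878 234.28982405] 160 fit [632.28218911  26.79775828] z 200.50387072383432 255.81151689312196
wheel 754 [563.13741939   1.55934724] ((565.002685546875, -0.8404117226600647), 85.34493255615234) 180.0524436937535 190.95305322800618
screw 44 [5.66199143e+02 4.06158890e-01 2.01177717e+02]
```

Request:
step_arm(
  travel=[
    [0.77,-0.33,0],
    [0.77,-0.33,0],
    [0.77,-0.33,0],
    [0.77,-0.33,0],
    [0.77,-0.33,0],
    [0.77,-0.33,0],
    [0.77,-0.33,0],
    [0.77,-0.33,0],
    [0.77,-0.33,0],
    [0.77,-0.33,0],
    [0.77,-0.33,0],
    [0.77,-0.33,0],
  ],
  spin=[0,0,0,0,0,0,0,0,0,0,0,0],
  grip=[0,0,0,0,0,0,0,0,0,0,0,0],
  force=40,
)

```text
clock: 1.4
ee_pos: [440.8, -261.6, 231.2]
ee_rot: [-0.0, 0.973, 0.229, -0.0]
contact_force: [-0.2, 0.2, 0.5]
opening: -0.1
gripper_force: 0.0
```

Request:
step_arm(
  travel=[
    [0.77,-0.33,0],
    [0.77,-0.33,0],
    [0.77,-0.33,0],
    [0.77,-0.33,0],
    [0.77,-0.33,0],
    [0.77,-0.33,0],
    [0.77,-0.33,0],
    [0.77,-0.33,0],
    [0.77,-0.33,0],
    [0.5,-0.2,0],
    [0,0,0],
    [0,0,0],
  ],
  spin=[0,0,0,0,0,0,0,0,0,0,0,0],
  grip=[0,0,0,0,0,0,0,0,0,0,0,0],
)

```text
clock: 2.6
ee_pos: [597.2, -78.4, 231.1]
ee_rot: [-0.0, 0.973, 0.229, -0.0]
contact_force: [0.3, -0.7, -0.2]
opening: 0.1
gripper_force: 0.0
```

```bash
cat > plan.py <<'E'
from h import *
import sys
C=np.array([566.,-3.]); s=state(); T=rot(s["ee_rot"]); p=np.array(s["ee_pos"])
print(s["clock"],p.round(1),"angle",np.degrees(np.arctan2(*(p[:2]-C)[::-1])).round(1),"r",np.hypot(*(p[:2]-C)).round(1),"F",s["contact_force"].round(1),s["opening"],s["joint_pos"].round(2))
if len(sys.argv)>1:
    z=218; out=[]
    for a in np.radians([float(x) for x in sys.argv[1].split(",")]):
        q=np.r_[C+72*np.array([np.cos(a),np.sin(a)]),z]
        out.append((T.T@(q-p)/30).round(2).tolist()); p=q
    print(out)
E
python3 plan.py -20,-14,-8,-2,4,14,24,34,44,54,64,74
python3 - <<'E'
from h import *
s=snapshot("side"); cv2.imwrite("pics/side1.png",cv2.resize(s["color"][100:300,200:440],None,fx=3,fy=3))
E
```

```text
2.6 [597.2 -78.4 231.1] angle -67.5 r 81.6 F [ 0.3 -0.7 -0.2] 0.08988110203421538 [-0.33  0.47  1.14 -0.    1.52  0.78]
[[1.84, -0.97, 0.44], [0.17, -0.18, -0.0], [0.15, -0.2, -0.0], [0.13, -0.21, -0.0], [0.11, -0.23, -0.0], [0.13, -0.4, -0.0], [0.05, -0.41, 0.0], [-0.02, -0.42, 0.0], [-0.09, -0.41, 0.0], [-0.16, -0.39, 0.0], [-0.22, -0.35, 0.0], [-0.28, -0.31, 0.0]]
```

View pics/side1.png

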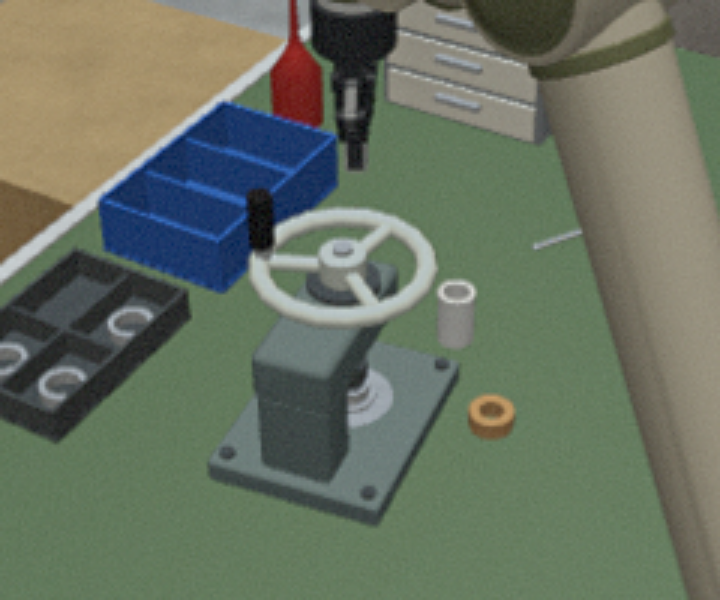

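The shut fingers, at about (355,160), hang beyond the rim with a clear gap to the handle at (260,220). I can start pushing.

Request:
step_arm(
  travel=[
    [0.61,-0.32,0.15],
    [0.61,-0.32,0.15],
    [0.61,-0.33,0.14],
    [0.17,-0.18,0],
    [0.15,-0.2,0],
    [0.13,-0.21,0],
    [0.11,-0.23,0],
    [0.13,-0.4,0],
    [0.05,-0.41,0],
    [-0.02,-0.42,0],
    [-0.09,-0.41,0],
    [-0.16,-0.39,0],
  ],
  spin=[0,0,0,0,0,0,0,0,0,0,0,0],
  grip=[0,0,0,0,0,0,0,0,0,0,0,0],
)

```text
clock: 3.85
ee_pos: [607.7, 56.3, 218.3]
ee_rot: [-0.0, 0.973, 0.229, 0.001]
contact_force: [3.2, -1.0, 0.5]
opening: -0.0
gripper_force: 1.8
```

```bash
cat >> plan.py <<'E'
c=snapshot("side"); v,u=np.nonzero(c["range_z"]>0); P=world(c,np.c_[u,v]); k=c["color"][v,u].astype(int)
E
python3 plan.py 64,74,84,94,104,114,124,134,144,154,164,174
python3 - <<'E'
from h import *
for n,b in(("side",(100,300,200,440)),):
    s=snapshot(n); cv2.imwrite(f"pics/{n}2.png",cv2.resize(s["color"][100:300,200:440],None,fx=3,fy=3))
E
head -n -1 plan.py > t && mv t plan.py
```

```text
3.85 [607.7  56.3 218.3] angle 54.9 r 72.5 F [ 3.2 -1.   0.5] -0.012833517456920157 [-0.1   0.5   1.14  0.    1.5   1.01]
[[-0.22, -0.31, 0.01], [-0.28, -0.31, -0.0], [-0.33, -0.25, -0.0], [-0.37, -0.19, -0.0], [-0.4, -0.13, -0.0], [-0.41, -0.05, -0.0], [-0.42, 0.02, -0.0], [-0.41, 0.09, -0.0], [-0.39, 0.16, -0.0], [-0.35, 0.22, -0.0], [-0.31, 0.28, -0.0], [-0.25, 0.33, -0.0]]
```

View pics/side2.png

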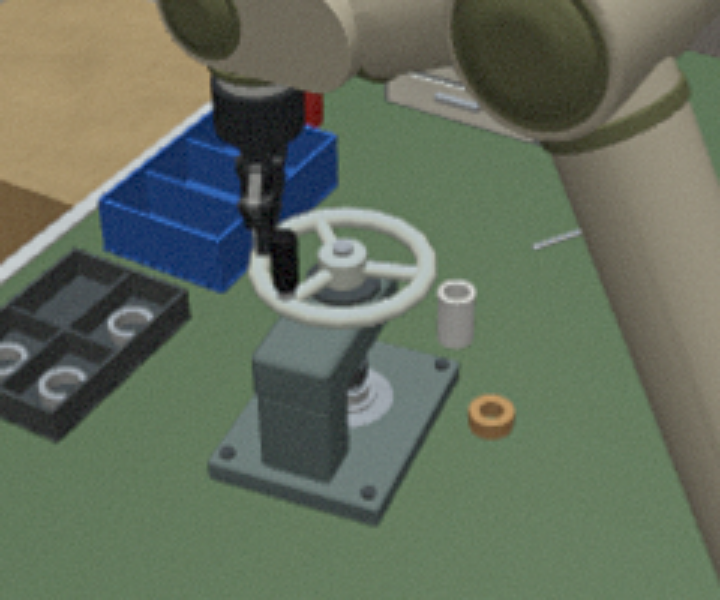

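The handle, now at (285,262), has moved about 55° with the fingers right behind it at (262,240). I'll keep going round.

Request:
step_arm(
  travel=[
    [-0.22,-0.31,0.01],
    [-0.28,-0.31,0],
    [-0.33,-0.25,0],
    [-0.37,-0.19,0],
    [-0.4,-0.13,0],
    [-0.41,-0.05,0],
    [-0.42,0.02,0],
    [-0.41,0.09,0],
    [-0.39,0.16,0],
    [-0.35,0.22,0],
    [-0.31,0.28,0],
    [-0.25,0.33,0],
  ],
  spin=[0,0,0,0,0,0,0,0,0,0,0,0],
  grip=[0,0,0,0,0,0,0,0,0,0,0,0],
)

```text
clock: 5.15
ee_pos: [494.2, 3.2, 217.7]
ee_rot: [-0.001, 0.973, 0.229, -0.001]
contact_force: [-0.1, 4.1, 0.7]
opening: -0.0
gripper_force: 1.7
```

```bash
python3 plan.py 184,194,204,214,224,234,244,254,264,274,284,294
```

```text
5.15 [494.2   3.2 217.7] angle 175.0 r 72.1 F [-0.1  4.1  0.7] -0.03482684477856898 [-0.23  0.29  1.47  0.    1.38  0.87]
[[-0.17, 0.34, -0.01], [-0.13, 0.4, -0.0], [-0.05, 0.41, -0.0], [0.02, 0.42, -0.0], [0.09, 0.41, -0.0], [0.16, 0.39, -0.0], [0.22, 0.35, -0.0], [0.28, 0.31, -0.0], [0.33, 0.25, -0.0], [0.37, 0.19, -0.0], [0.4, 0.13, -0.0], [0.41, 0.05, -0.0]]
```

Request:
step_arm(
  travel=[
    [-0.17,0.34,0],
    [-0.13,0.4,0],
    [-0.05,0.41,0],
    [0.02,0.42,0],
    [0.09,0.41,0],
    [0.16,0.39,0],
    [0.22,0.35,0],
    [0.28,0.31,0],
    [0.33,0.25,0],
    [0.37,0.19,0],
    [0.4,0.13,0],
    [0.41,0.05,0],
  ],
  spin=[0,0,0,0,0,0,0,0,0,0,0,0],
  grip=[0,0,0,0,0,0,0,0,0,0,0,0],
)

```text
clock: 6.35
ee_pos: [596.6, -69.8, 217.6]
ee_rot: [0.001, 0.974, 0.228, -0.001]
contact_force: [-5.0, -1.2, 0.5]
opening: 0.0
gripper_force: 2.2
```

```bash
python3 plan.py 304,314,324,332,338,343,346,346
cat > hm.py <<'E'
from h import *
from scipy.optimize import least_squares
# handle by black points in the annulus over the wheel, per view
import sys
a=np.radians(float(sys.argv[1])); g=np.array([566+72*np.cos(a),-3+72*np.sin(a)]); f=state()["ee_pos"][:2]
for n in("scene","side"):
    s=snapshot(n); cv2.imwrite(f"pics/{n}_{sys.argv[2]}.png",cv2.resize(s["color"][100:300,200:440],None,fx=3,fy=3))
    v,u=np.nonzero(s["range_z"]>0); P=world(s,np.c_[u,v]); k=s["color"][v,u].max(1)
    m=(k<70)&(P[:,2]>202)&(P[:,2]<256)&(np.hypot(*(P[:,:2]-g).T)<26)&(np.hypot(*(P[:,:2]-f).T)>20)
    Q=P[m]; med=np.median(Q,0); d=med[:2]-s["position"][:2]; d/=np.linalg.norm(d)
    x=least_squares(lambda p:np.hypot(*(Q[:,:2]-p).T)-12,med[:2]+d*10,loss="soft_l1").x
    print(n,len(Q),x,"angle",np.degrees(np.arctan2(x[1]+3,x[0]-566)),"r",np.hypot(x[0]-566,x[1]+3))
E
python3 hm.py 318 3
```

```text
6.35 [596.6 -69.8 217.6] angle -65.4 r 73.5 F [-5.  -1.2  0.5] 0.008512177311373381 [-0.31  0.48  1.17 -0.    1.49  0.8 ]
[[0.39, -0.07, -0.02], [0.41, -0.09, -0.0], [0.39, -0.16, -0.0], [0.29, -0.18, -0.0], [0.2, -0.16, -0.0], [0.15, -0.15, -0.0], [0.08, -0.09, -0.0], [0.0, 0.0, 0.0]]
scene 191 [613.75640011 -57.30263239] angle -48.6700169687292 r 72.31493370239008
side 128 [616.95289748 -54.652181  ] angle -45.39048139647293 r 72.55443172966191
```

View pics/scene_3.png

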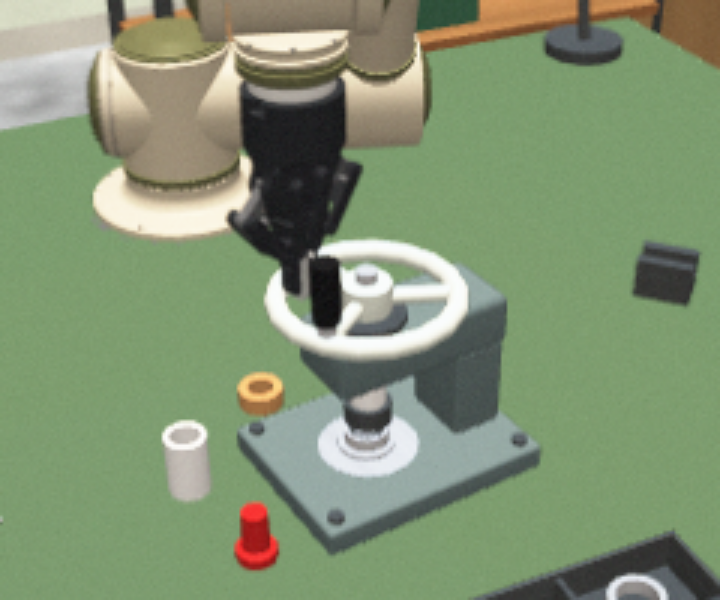

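Scene crop: the handle, at (325,290), is in front of the fingers at (292,278), and the loose parts look unmoved. I'll go on at a slower pace.

Request:
step_arm(
  travel=[
    [0.39,-0.07,0],
    [0.41,-0.09,0],
    [0.39,-0.16,0],
    [0.29,-0.18,0],
    [0.2,-0.16,0],
    [0.15,-0.15,0],
    [0.08,-0.09,0],
    [0,0,0],
  ],
  spin=[0,0,0,0,0,0,0,0],
  grip=[0,0,0,0,0,0,0,0],
)

```text
clock: 7.25
ee_pos: [635.3, -18.1, 218.0]
ee_rot: [-0.0, 0.973, 0.229, 0.001]
contact_force: [0.1, 0.1, 0.2]
opening: -0.4
gripper_force: 0.1
```

```bash
python3 plan.py 349,352,355,358,360,361,361; python3 hm.py 6 4
```

```text
7.25 [635.3 -18.1 218. ] angle -12.3 r 70.9 F [0.1 0.1 0.2] -0.3792203482454932 [-0.21  0.54  1.06  0.    1.54  0.89]
[[0.06, -0.02, -0.0], [0.07, -0.1, 0.0], [0.07, -0.11, 0.0], [0.06, -0.11, 0.0], [0.04, -0.07, 0.0], [0.02, -0.04, 0.0], [0.0, 0.0, 0.0]]
scene 157 [636.5092645    7.27562777] angle 8.291596389236224 r 71.2540869462613
side 156 [637.8702192    8.32130474] angle 8.951916281693814 r 72.75644541047059
```

Request:
step_arm(
  travel=[
    [0.06,-0.02,0],
    [0.07,-0.1,0],
    [0.07,-0.11,0],
    [0.06,-0.11,0],
    [0.04,-0.07,0],
    [0.02,-0.04,0],
    [0.02,-0.04,0],
    [0.02,-0.04,0],
    [0,0,0],
    [0,0,0],
  ],
  spin=[0,0,0,0,0,0,0,0,0,0],
  grip=[0,0,0,0,0,0,0,0,0,0],
)

```text
clock: 8.35
ee_pos: [637.6, 0.4, 217.7]
ee_rot: [-0.0, 0.973, 0.229, 0.0]
contact_force: [0.7, -1.4, 0.5]
opening: -0.3
gripper_force: 0.7
```

```bash
python3 plan.py; python3 hm.py 23 5
```

```text
8.35 [6.376e+02 4.000e-01 2.177e+02] angle 2.7 r 71.7 F [ 0.7 -1.4  0.5] -0.2531262912952804 [-0.18  0.55  1.05  0.    1.54  0.92]
scene 118 [631.23961085  24.83818772] angle 23.108273754168206 r 70.9307515725688
side 158 [632.5484075   25.84647484] angle 23.43509409980774 r 72.53143905118546
```

The handle is within about 2 mm of its starting place. I'll back away and then rise.

Request:
step_arm(
  travel=[
    [-0.1,0.2,0],
    [-0.3,0.5,0],
    [-0.4,0.8,0],
    [0,0.3,-0.5],
    [0,0,-1],
    [0,0,-1],
    [0,0,-1],
    [0,0,-0.8],
    [-0.5,0.5,0],
    [-0.5,0.5,0],
    [0,0,0],
    [0,0,0],
  ],
  spin=[0,0,0,0,0,0,0,0,0,0,0,0],
  grip=[0,0,0,0,0,0,0,0,0,0,0,0],
)

```text
clock: 9.65
ee_pos: [626.5, -99.9, 346.6]
ee_rot: [-0.0, 0.974, 0.228, -0.0]
contact_force: [0.1, 0.4, -0.4]
opening: 0.3
gripper_force: 0.0
```

```bash
python3 plan.py; python3 hm.py 23 6
```

```text
9.65 [626.5 -99.9 346.6] angle -58.0 r 114.2 F [ 0.1  0.4 -0.4] 0.28217450522878396 [-0.34  0.5   0.78  0.    1.86  0.77]
scene 219 [631.44955356  25.50166087] angle 23.53193348549685 r 71.38619427540777
side 160 [632.58538754  26.86284423] angle 24.15573142212053 r 72.97536090867098
```

View pics/scene_6.png

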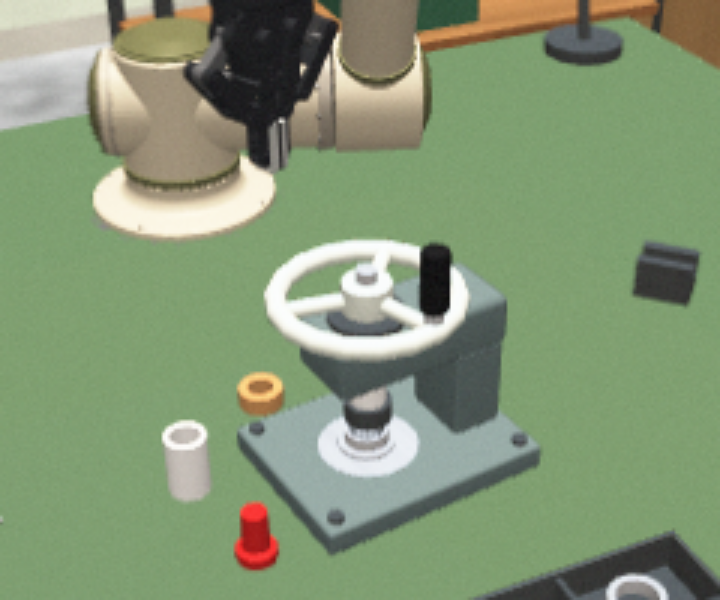

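The handle is back at its starting place (435,280 in the crop), the arm is clear, and the loose parts in view haven't moved.

```bash
python3 -c "from bench import *; print(job_done())"
```

```text
the job is handed in; nothing more can be done
None
```

I pushed the hand wheel one full turn anticlockwise with the shut fingers; its handle now measures about 1 mm from where it started, the loose parts in the final view look unmoved, the robot is clear, and the job is handed in (no verdict was returned).

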